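# Nudge the encoder carrier plate onto its locating pins and latch it

## Task

The white carrier plate is lying cocked on top of the inspection fixture's two brass pins. Nudge it along sideways between the rails until its two holes drop over the pins and it lies flat on the deck, then push the red latch fully round over the plate. Only push: do not lift the plate, do not touch the encoder unit mounted on it, and leave the other things on the bench and in the tray where they are.

Things in the scene. Friction and masses are not known exactly. Their poses are not given: they have to be found in the camera images.
- fixture: Dark grey fixture base, fixed, left or right on the bench; origin on the bench top, deck 20 mm above it, spanning x -98..67, y -112..78 mm in its frame. Two aluminium rails along its y, inner faces at x = +-47 mm, y -112..38, 16 mm high above the deck, open at both ends; brass marks across their tops show where the pins are (y = 10 mm). The plate is nudged along its +y
- pin0_tip (a point): Top of the first brass locating pin, at (-30, 10, 28) mm in the fixture frame; pin 10 mm diameter, 8 mm tall above the deck, its upper 4.5 mm tapering to 5 mm diameter
- pin1_tip (a point): Top of the second brass pin, at (30, 10, 28) mm in the fixture frame, otherwise the same
- plate: Loose white plastic carrier plate, 90 (x) x 120 (y) x 10 mm, 0.25 to 0.46 kg with its encoder; origin at the centre of its underside. Between the rails (2 mm play each side), 24 to 42 mm short (-y) of its seat, its -y edge down on the deck, its underside leaning on the pin tops (tilt about 0.08 rad). Seated, its origin is at (0, 0, 20) mm in the fixture frame, axes parallel. The pins then stop it
- plate_hole0 (a point): Centre of the plate's first through hole, at its underside: (-30, 10, 0) mm in the plate frame, 13 mm diameter; goes over pin0
- plate_hole1 (a point): Centre of the second hole, at (30, 10, 0) mm in the plate frame, 13 mm diameter; goes over pin1
- plate_push_edge (a point): Middle of the plate's -y edge face, half-way up: (0, -60, 5) mm in the plate frame; the low edge to be pushed towards +y; sliding the plate takes 1 to 4 N
- encoder: Round encoder unit fixed on the plate's top, aluminium, 38 mm diameter, 24 mm tall, with a brass hub; origin at its underside, at (0, -8, 10) mm in the plate frame. Not to be touched
- latch (a joint): Angle of the red swing latch about its upright pivot, rad: 0 = points to the fixture's +y (open), grows counter-clockwise from above, 1.57 (stop) = points to the fixture's -x, across the plate's +y end. Light friction, stays where left; starts at 0 to 0.25. Its bar, 60 x 12 x 6 mm, lies 31.5 to 37.5 mm above the bench: it clears the seated plate by 1.5 mm but not the cocked one
- latch_pivot (a point): Latch pivot axis, at (60, 50, 41.5) mm in the fixture frame (top of the pivot hub, 20 mm diameter)
- latch_knob (a point): Centre of the top of the upright yellow knob on the latch, 50 mm from the pivot axis; knob 14 mm diameter, standing from the bar's top at 37.5 mm to 61.5 mm above the bench
- cap: Bystander: brass cap, 24 mm diameter, 24 mm tall, standing on the fixture's deck outside the -x rail; origin at its underside
- tray: Black open tray, 190 x 150 x 30 mm, fixed, with encoder units in it; origin under its centre. On the other half of the bench from the fixture
- enc_a: Bystander: loose encoder unit in the tray, 38 mm diameter, 24 mm tall; origin at its underside
- enc_b: Bystander: second loose encoder unit in the tray, the same
- bottle: Bystander: blue bottle, 52 mm diameter, 130 mm tall; origin at its underside
- loupe: Bystander: black loupe, 40 mm diameter, 38 mm tall; origin at its underside
- screwdriver: Bystander: screwdriver lying on the bench, 160 mm long
- ring_gauge: Bystander: steel ring, 56 mm diameter, 14 mm high; origin at its underside
Things that resemble listed ones, but are neither listed nor needed, are in the scene too. Several things have the shape of the plate; the one meant has the colours described above.

How it is judged:
By the outcome, as a careful person would: the job done as asked, in the order asked, and still so for the second after the job is handed in, with the robot touching nothing.
It also fails if it takes over 48 s, if anything falls off the work surface, if the arm or the gripper's body presses on something with over 40 N, if the wrist force passes 120 N, or if a joint passes its speed limit or range.

## Robot

A 6-joint arm with a two-finger parallel gripper is mounted at the origin on the work surface. World frame = base frame: x ahead of the robot, y to its left, z up, the work surface at z = 0. Lengths are in m, angles in rad, forces in N, time in s.
With the tool pointing down it reaches from about 0.275 to 0.875 m from the base axis. Payload 12.5 kg.
Tool frame: the origin (TCP) lies on the front face of the gripper's body, between the roots of the fingers; the fingertips stand 73 mm ahead of it and the grasp point (between the pads) lies 54 mm ahead of it; x points along the fingers, y is the direction in which the jaws open and shut, and the axes are right-handed (so a half turn about x gives the same grasp; the last joint's range is limited). The gripper opens to 85 mm and grips with 20 to 120 N. Pads are 22 mm wide; open, the fingers measure 114 mm over their backs; the gripper's body (76 mm by 85 mm) begins 54 mm behind the grasp point. The pads swing forward as they close: fully open they stand 13 mm farther back than shut.
Start: joints at [-1.256, 0.351, 1.652, -0, 1.139, -0.085], TCP at [0.214, -0.507, 0.304] pointing down, gripper open.
Joint ranges: [-2.75, 2.75], [-0.79, 2.1], [0.01, 2.65], [-1.57, 4.71], [0.07, 3.14], [-2.87, 2.87]. Speed limits (rad/s): [2.22, 2.22, 2.79, 3.14, 3.14, 3.14].

## Interface

Orientations are given as [roll, pitch, yaw] about the fixed x, y, z axes, in that order (R = Rz(yaw) Ry(pitch) Rx(roll)).
In Python, from rig import ctrl, cams, boxes_of, trace gives the robot as it stands. The module is installed in compiled form; this text tells all that it offers.
- The arm moves only by the shell command python3 -m pendant 'ROWS'. ROWS is JSON, a list of rows, each a list of 3 entries, a list of its own where there are three numbers: the shift along the tool's x, y, z in cm, then the turn, a rotation vector about the tool's x, y, z in rad, then the gripper command: -1 is shut, 1 is fully open, values between are in proportion. A call has 1 to 10 rows; each row is the pose to reach, as a shift and turn from the pose measured when the call began, along the tool's axes at that moment; what a row does not reach only later rows make up. A row lasts 1/8 s, in which the tool goes at most 62.5 mm and 10.7 degrees, less where a joint would pass 70% of its speed; a pose out of reach is approached as far as the arm can. A call with a gripper value outside its range is refused whole. The fingers move at their own pace and stop on an object; the grip force is fixed at half the most. Time passes only in rows, so rows that repeat a pose let the fingers close. It gives the time, the measured TCP pose, the force and the opening at its end, in the units of the state.
- ctrl.get_state(): the state, without advancing time (a new reading comes with each control period).
- cams.capture(name): name is "scene" or "top" or "wrist"; returns a dict with "frame" (400x640x3 uint8, blue, green, red), "K" (3x3 intrinsics, pixels), "position" and "attitude" of the camera in the world. Camera axes: x right, y up, looking along -z (the intrinsics and any distortion apply to the point x, -y, -z); pixel columns grow to the right and rows downward; lengths in m; the calibration is good to about 2 mm. A picture is of the moment at which its call begins. There is no depth.
- ctrl.hand_in(): hands the job in, once; it reports no verdict.
Trained networks look in a picture, given as the dict that the camera call returned (one of the last four; its "shot" number tells which), for a name from the list of things; names that differ only in an ending like _2 or _b are one class to them, and where a whole thing is asked for, a point or a joint stands for the part that bears it (a point fixed in the world has none). Each returns a list of dicts, best first, with "p" (0 to 1); they miss things now and then, are a little off and sometimes report something else, mostly with a low value. They report only what shows in the picture. A call takes as long as a camera call. They do not tell look-alikes from the thing itself.
- boxes_of(query, picture): "at" ([column, row] in pixels, amid what is visible of it).
- trace(query, picture): "mask" (400x640 bool, what is visible of it) and "at" ([column, row] in pixels, amid what is visible of it).
The state is a dict: "time": time; "joint_pos": joint angles; "joint_vel": joint speeds; "effort": joint torques, N m; "ee_pos": TCP position; "tcp_rot": TCP orientation; "wrist_force": force on the tool from outside, world axes, zero at the start; "ft_torque": the same for the moment, N m; "width": finger opening in m.
Only numpy, scipy, OpenCV 4.12 (cv2) and the standard library are available. Lean on these libraries where they do the work, as an engineer would, in place of code of your own. Each camera call takes 0.05 s, during which the arm holds its last target.

## Working session

There is one attempt and no reset: what is moved stays moved. The work goes in short steps, Python scripts to look and compute and a shell command to move; the robot and the scene stay as the last step left them, time stands still between calls to the robot, and variables do not carry over. Pictures are saved under pics/ and viewed, and the job is handed in when it is done.

```bash
mkdir -p pics; ls; python3 - <<'E'
from rig import ctrl,cams
import cv2
s=ctrl.get_state();print({k:s[k] for k in('time','ee_pos','tcp_rot','wrist_force','width')})
for n in('scene','top'):
    c=cams.capture(n);cv2.imwrite(f'pics/a_{n}.png',c['frame']);print(n,{k:c[k] for k in c if k!='frame'})
E
```

```text
pics
{'time': 0.0, 'ee_pos': array([ 0.21402856, -0.50638026,  0.30337305]), 'tcp_rot': array([-1.65053033,  1.56965617,  1.89085943]), 'wrist_force': array([ 0.01025917,  0.67209743, -0.35010805]), 'width': 0.08540289980383277}
scene {'K': array([[371.29802312,   0.        , 320.11688218],
       [  0.        , 371.29802312, 204.90659684],
       [  0.        ,   0.        ,   1.        ]]), 'position': array([1.23369727, 0.78274235, 0.70432913]), 'attitude': array([ 1.01989545, -0.02229509,  2.42974918]), 'shot': 1}
top {'K': array([[456.44866394,   0.        , 318.54370152],
       [  0.        , 456.44866394, 203.27652944],
       [  0.        ,   0.        ,   1.        ]]), 'position': array([0.48919333, 0.02016714, 1.26922102]), 'attitude': array([ 0.05673369, -0.02703708, -1.55591487]), 'shot': 2}
```

View pics/a_scene.png

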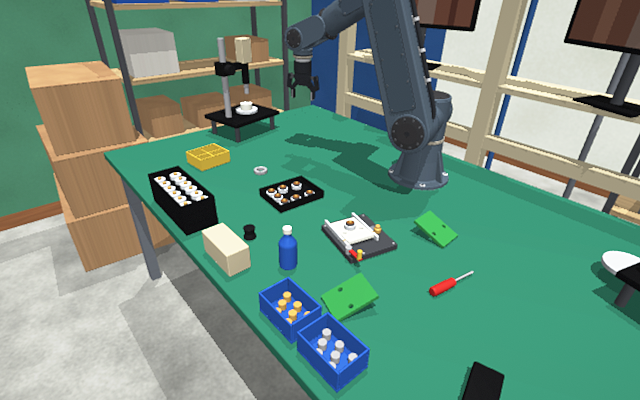

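View pics/a_top.png

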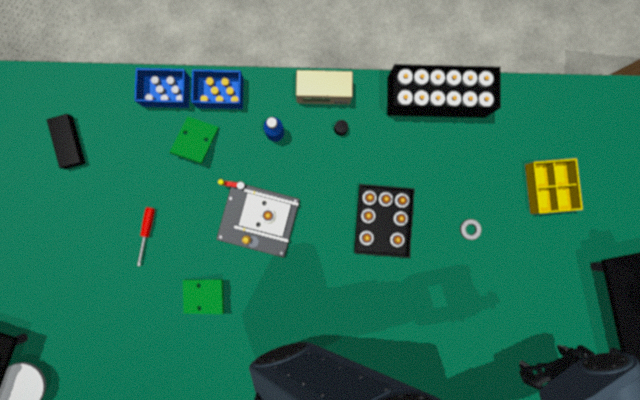

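```bash
cat > h.py <<'E'
import numpy as np,cv2
from scipy.spatial.transform import Rotation as R
def Rm(a): return R.from_euler('xyz',a).as_matrix()
def proj(c,P):
    p=(np.atleast_2d(P)-c['position'])@Rm(c['attitude']); q=np.c_[p[:,0],-p[:,1],-p[:,2]]@c['K'].T
    return q[:,:2]/q[:,2:]
def unproj(c,uv,z):
    uv=np.atleast_2d(uv).astype(float); d=np.c_[uv,np.ones(len(uv))]@np.linalg.inv(c['K']).T
    d=np.c_[d[:,0],-d[:,1],-d[:,2]]@Rm(c['attitude']).T
    t=(z-c['position'][2])/d[:,2]; return c['position']+t[:,None]*d
def zoom(c,x0,y0,w,h,f,name):
    cv2.imwrite(name,cv2.resize(c['frame'][y0:y0+h,x0:x0+w],None,fx=f,fy=f,interpolation=cv2.INTER_CUBIC))
E
python3 - <<'E'
from h import *
from rig import cams,boxes_of,trace
for n in('top','scene'):
    c=cams.capture(n)
    np.save(f'c_{n}.npy',c,allow_pickle=True)
    for q in('fixture','latch_pivot','latch_knob','pin0_tip','plate','plate_hole0','plate_hole1','plate_push_edge','encoder','cap'):
        print(n,q,[(np.round(b['at'],1).tolist(),round(float(b['p']),2)) for b in boxes_of(q,c)[:4]])
    if n=='top': zoom(c,205,165,110,100,6,'pics/b_top.png')
    else: zoom(c,310,200,100,75,8,'pics/b_scene.png')
E
```

```text
top fixture [([249.3, 230.1], 0.71), ([384.7, 217.8], 0.71)]
top latch_pivot [([249.2, 229.5], 0.85)]
top latch_knob [([264.3, 212.5], 0.6), ([232.7, 185.3], 0.48), ([386.8, 216.5], 0.19)]
top pin0_tip [([249.0, 229.5], 0.87)]
top plate [([202.1, 295.6], 0.69), ([192.9, 136.7], 0.69)]
top plate_hole0 [([192.8, 140.5], 0.62), ([263.3, 217.3], 0.61), ([204.3, 297.9], 0.56)]
top plate_hole1 [([192.8, 140.5], 0.62), ([263.3, 217.3], 0.61), ([204.3, 297.9], 0.56)]
top plate_push_edge [([194.2, 140.2], 0.95), ([200.3, 297.3], 0.93), ([263.4, 211.7], 0.68)]
top encoder [([265.5, 216.5], 0.47)]
top cap [([243.6, 236.2], 0.61)]
scene fixture [([352.5, 232.1], 0.7), ([362.1, 239.7], 0.65), ([349.7, 225.8], 0.58)]
scene latch_pivot [([364.3, 244.6], 0.56)]
scene latch_knob [([287.0, 194.5], 0.73), ([356.7, 254.2], 0.56)]
scene pin0_tip [([361.2, 246.0], 0.87)]
scene plate [([352.7, 231.2], 0.75), ([350.9, 295.4], 0.67), ([435.6, 226.0], 0.58), ([289.8, 194.3], 0.52)]
scene plate_hole0 [([436.1, 224.4], 0.62), ([351.2, 231.3], 0.59), ([348.0, 298.0], 0.56)]
scene plate_hole1 [([436.1, 224.4], 0.62), ([351.2, 231.3], 0.59), ([348.0, 298.0], 0.56)]
scene plate_push_edge [([438.1, 227.2], 0.88), ([350.9, 233.6], 0.78), ([351.6, 293.6], 0.56)]
scene encoder [([354.5, 232.2], 0.58), ([350.5, 223.5], 0.44)]
scene cap [([380.4, 228.8], 0.63), ([355.5, 250.0], 0.44)]
```

View pics/b_top.png

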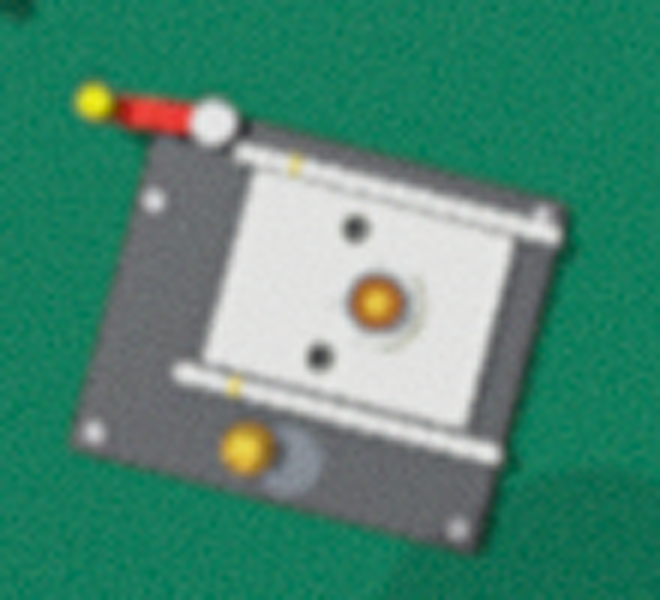

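View pics/b_scene.png

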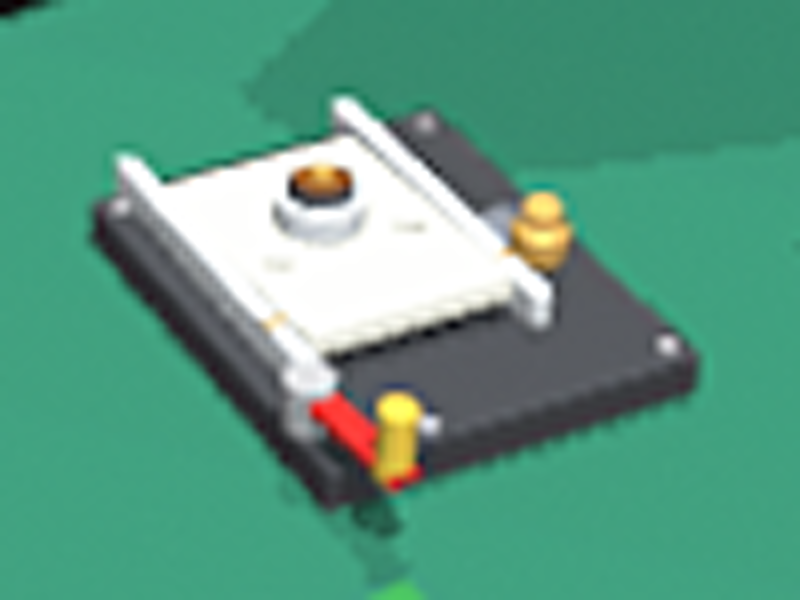

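```bash
cat > fit.py <<'E'
from h import *
from scipy.optimize import least_squares
T=np.load('c_top.npy',allow_pickle=True).item();S=np.load('c_scene.npy',allow_pickle=True).item()
zt=lambda U,V:((U+.5)/6-.5+205,(V+.5)/6-.5+165)
zs=lambda U,V:((U+.5)/8-.5+310,(V+.5)/8-.5+200)
obs=[(T,zt(213,122),(60,50,41.5)),(T,zt(297,165),(51,10,36)),(T,zt(234,385),(-51,10,36)),
(T,zt(75,447),(-98,78,20)),(T,zt(478,553),(-98,-112,20)),(T,zt(568,207),(67,-112,20)),
(S,zs(308,370),(60,50,41.5)),(S,zs(275,322),(51,10,36)),(S,zs(507,252),(-51,10,36)),
(S,zs(700,350),(-98,78,20)),(S,zs(333,490),(67,78,20)),(S,zs(95,215),(67,-112,20)),(S,zs(425,108),(-98,-112,20))]
def w(p,f):
    c,s=np.cos(p[2]),np.sin(p[2]);f=np.array(f)/1e3
    return np.array([p[0]+c*f[0]-s*f[1],p[1]+s*f[0]+c*f[1],f[2]])
def res(p,o): return np.array([proj(c,w(p,f))[0]-uv for c,uv,f in o]).ravel()
if __name__=='__main__':
    for o in(obs,obs[:6],obs[6:]):
        r=least_squares(res,[.45,.15,-.3+0],args=(o,),loss='soft_l1');print(r.x,r.x[2]);print(np.round(res(r.x,o).reshape(-1,2),1).tolist())
        fx=r.x
        for n,uv,z in(('knob',zt(95,101),.0615),('hole0',zt(320,357),.032),('hole1',zt(355,229),.032),('hub',zt(377,302),.062),('cap',zt(247,449),.044),('lowR',zt(515,233),.030),('lowL',zt(468,425),.030),('hiR',zt(250,175),.039),('hiL',zt(205,360),.039)):
            P=unproj(T,uv,z)[0];d=P[:2]-fx[:2];c,s=np.cos(fx[2]),np.sin(fx[2])
            print(n,np.round(P*1e3,1),'fix',np.round([1e3*(c*d[0]+s*d[1]),1e3*(-s*d[0]+c*d[1])],1))
E
python3 fit.py
```

```text
[ 0.5346006   0.16569189 -0.23559269] -0.23559268981964757
[[-0.2, 0.3], [-0.4, 0.2], [0.4, 0.2], [-1.1, 0.5], [-0.4, 0.1], [-0.2, -0.8], [0.1, 0.8], [-0.2, -0.1], [-0.8, 0.1], [0.0, 0.1], [-0.6, -2.2], [-1.3, -1.9], [0.3, -0.3]]
knob [611.9 248.8  61.5] fix [55.8 98.8]
hole0 [501.  150.6  32. ] fix [-29.1 -22.5]
hole1 [559.  136.2  32. ] fix [ 30.6 -23. ]
hub [525.3 123.   62. ] fix [  0.9 -43.7]
cap [459.6 180.8  44. ] fix [-76.4  -2.9]
lowR [558.5  64.1  30. ] fix [ 46.9 -93.2]
lowL [471.5  83.7  30. ] fix [-42.2 -94.5]
hiR [582.1 183.   39. ] fix [42.1 27.9]
hiL [498.9 201.   39. ] fix [-43.  26.]
[ 0.53494872  0.16478933 -0.24013776] -0.24013775824476613
[[0.2, 0.1], [0.0, 0.1], [0.6, 0.0], [-0.9, 0.2], [-0.3, 0.2], [0.2, -0.8]]
knob [611.9 248.8  61.5] fix [54.8 99.9]
hole0 [501.  150.6  32. ] fix [-29.6 -21.8]
hole1 [559.  136.2  32. ] fix [ 30.1 -22.1]
hub [525.3 123.   62. ] fix [  0.6 -42.9]
cap [459.6 180.8  44. ] fix [-77.   -2.4]
lowR [558.5  64.1  30. ] fix [ 46.8 -92.2]
lowL [471.5  83.7  30. ] fix [-42.4 -93.9]
hiR [582.1 183.   39. ] fix [41.4 28.9]
hiL [498.9 201.   39. ] fix [-43.7  26.6]
[ 0.53511522  0.16741548 -0.2286741 ] -0.2286741001854649
[[0.5, 1.2], [0.1, 0.3], [-0.6, 0.4], [0.4, 0.2], [-0.0, -1.7], [-1.2, -1.5], [0.3, -0.1]]
knob [611.9 248.8  61.5] fix [56.3 96.7]
hole0 [501.  150.6  32. ] fix [-29.4 -24.1]
hole1 [559.  136.2  32. ] fix [ 30.3 -25. ]
hub [525.3 123.   62. ] fix [  0.5 -45.5]
cap [459.6 180.8  44. ] fix [-76.6  -4.1]
lowR [558.5  64.1  30. ] fix [ 46.2 -95.3]
lowL [471.5  83.7  30. ] fix [-43. -96.]
hiR [582.1 183.   39. ] fix [42.2 25.8]
hiL [498.9 201.   39. ] fix [-42.9  24.5]
```

```bash
cat > go.py <<'E'
from h import *
from rig import ctrl
FX=np.array([.535,.1657,-.237])
def fw(x,y,z): 
    c,s=np.cos(FX[2]),np.sin(FX[2]); return np.array([FX[0]+(c*x-s*y)/1e3,FX[1]+(s*x+c*y)/1e3,z/1e3])
def st():
    s=ctrl.get_state(); return s,s['ee_pos'],Rm(s['tcp_rot'])
def tf(tip_f,yaw_f):
    """tip target in fixture frame mm (z above bench), yaw_f: angle of tool y vs fixture x"""
    s,p,Rt=st()
    a=yaw_f+FX[2]; y=np.array([np.cos(a),np.sin(a),0]);x=np.array([0,0,-1.]);Rd=np.c_[x,y,np.cross(x,y)]
    t=fw(*tip_f)+[0,0,.073]
    return np.round(Rt.T@(t-p)*100,2),np.round(R.from_matrix(Rt.T@Rd).as_rotvec(),3)
def show():
    s,p,Rt=st(); d=p-Rt[:,0]*-.073; c,n=np.cos(FX[2]),np.sin(FX[2]);e=d[:2]-FX[:2]
    print('t',round(s['time'],2),'tip fix mm',np.round([1e3*(c*e[0]+n*e[1]),1e3*(-n*e[0]+c*e[1]),d[2]*1e3],1),'yaw_f',round(np.arctan2(Rt[1,1],Rt[0,1])-FX[2],3),'F_fix',np.round([c*s['wrist_force'][0]+n*s['wrist_force'][1],-n*s['wrist_force'][0]+c*s['wrist_force'][1],s['wrist_force'][2]],1),'w',round(s['width'],4),'j',np.round(s['joint_pos'],2))
E
python3 - <<'E'
from go import *
show();print(st()[2].round(3))
for y in(0,1.57,-1.57,3.14):print(y,tf((0,-150,130),y))
E
```

```text
t 1.2 tip fix mm [-154.1 -728.9  230.9] yaw_f -0.934 F_fix [ 0.8 -0.5 -0.6] w 0.0855 j [-1.26  0.35  1.65 -0.    1.14 -0.08]
[[-0.     0.389 -0.921]
 [ 0.    -0.921 -0.389]
 [-1.    -0.     0.   ]]
0 (array([ 10.09, -37.38, -46.81]), array([-0.934,  0.   ,  0.   ]))
1.57 (array([ 10.09, -37.38, -46.81]), array([-2.504, -0.   ,  0.   ]))
-1.57 (array([ 10.09, -37.38, -46.81]), array([0.636, 0.   , 0.   ]))
3.14 (array([ 10.09, -37.38, -46.81]), array([ 2.209,  0.   , -0.   ]))
```

```bash
python3 -m pendant '[[[0,-4,-5],[-0.1,0,0],-1],[[0,-8,-10],[-0.2,0,0],-1],[[0,-12,-15],[-0.3,0,0],-1],[[0,-16,-20],[-0.4,0,0],-1],[[0,-20,-25],[-0.5,0,0],-1],[[0,-24,-30],[-0.6,0,0],-1],[[0,-28,-35],[-0.7,0,0],-1],[[0,-32,-40],[-0.8,0,0],-1],[[0,-37.4,-46.8],[-0.934,0,0],-1],[[0,-37.4,-46.8],[-0.934,0,0],-1]]'; python3 -c "
from go import *
show();print(tf((0,-125,60),0))"
```

```text
time: 2.45
ee_pos: [0.5004, 0.0226, 0.304]
tcp_rot: [2.097, 1.57, 0.293]
wrist_force: [0.0, -1.5, -1.4]
width: 0.0
t 2.45 tip fix mm [   0.  -147.2  231. ] yaw_f 0.004 F_fix [ 0.4 -1.5 -1.4] w 0.0 j [-0.05  0.26  1.78  0.    1.1   0.19]
(array([17.1 ,  0.  , -2.22]), array([ 0.004, -0.   , -0.   ]))
```

```bash
python3 - <<'E'
from h import *
from rig import cams
c=cams.capture('wrist');np.save('c_wrist.npy',c,allow_pickle=True);cv2.imwrite('pics/c_wrist.png',c['frame']);print(c['position'],c['attitude'])
from fit import *
for n,P in(('pivot',(60,50,41.5)),('m1',(51,10,36)),('m0',(-51,10,36)),('c',(-98,-112,20)),('c2',(67,-112,20)),('c3',(-98,78,20))):print(n,proj(c,w([.535,.1657,-.237],P)).round(1))
E
```

```text
[0.52040187 0.10509932 0.37391257] [-0.33443829 -0.00094574 -0.23324263]
pivot [[389.9 -57.2]]
m1 [[375.2  -1.1]]
m0 [[261.   -1.6]]
c [[225.2 133.5]]
c2 [[380.8 134.1]]
c3 [[205.9 -86.7]]
```

View pics/c_wrist.png

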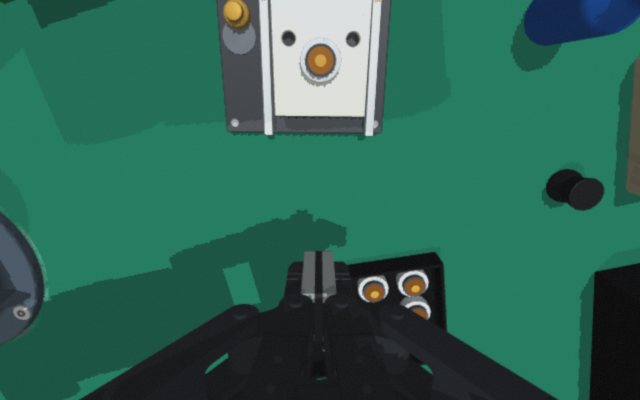

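```bash
python3 - <<'E'
from fit import *
c=np.load('c_wrist.npy',allow_pickle=True).item()
fx=[.535,.1657,-.237]
for n,uv,z in(('edgeL',(276,116),.030),('edgeR',(364,116.5),.030),('cornerL',(228,131.5),.02),('cornerR',(382,131.5),.02),('h0',(288.5,38),.0335),('h1',(352.5,39),.0335),('hub',(320.5,61),.062),('railLend',(269,134),.036),('railRend',(369,134),.036),('cap',(236,10),.044)):
    P=unproj(c,uv,z)[0];d=P[:2]-fx[:2];C,s=np.cos(fx[2]),np.sin(fx[2]);print(n,np.round([1e3*(C*d[0]+s*d[1]),1e3*(-s*d[0]+C*d[1])],1))
E
```

```text
edgeL [-42.3 -92.8]
edgeR [ 46.9 -93. ]
cornerL [ -94.9 -109.8]
cornerR [  68.  -109.3]
h0 [-27.5 -21.7]
h1 [ 32.2 -22.3]
hub [  2.2 -43.1]
railLend [ -49.3 -110. ]
railRend [  52.  -109.7]
cap [-72.3  -0.8]
```

```bash
python3 -m pendant '[[[6,0,-1],[0,0,0],-1],[[12,0,-2],[0,0,0],-1],[[17.1,0,-2.2],[0,0,0],-1],[[18.7,0,-2.2],[0,0,0],-1],[[20,0,-2.2],[0,0,0],-1],[[20.5,0,-2.2],[0,0,0],-1],[[20.5,0,-2.2],[0,0,0],-1]]'; python3 - <<'E'
from go import *
from rig import cams
show()
c=cams.capture('scene');zoom(c,290,180,140,100,5.5,'pics/d_s.png')
c=cams.capture('wrist');cv2.imwrite('pics/d_w.png',c['frame'])
E
```

```text
time: 3.38
ee_pos: [0.5074, 0.0461, 0.0998]
tcp_rot: [2.222, 1.568, 0.417]
wrist_force: [0.0, -0.1, 0.6]
width: -0.0
t 3.38 tip fix mm [   1.4 -122.6   26.8] yaw_f 0.003 F_fix [ 0.1 -0.1  0.6] w -0.0 j [-0.    0.59  1.89  0.    0.66  0.23]
```

View pics/d_s.png

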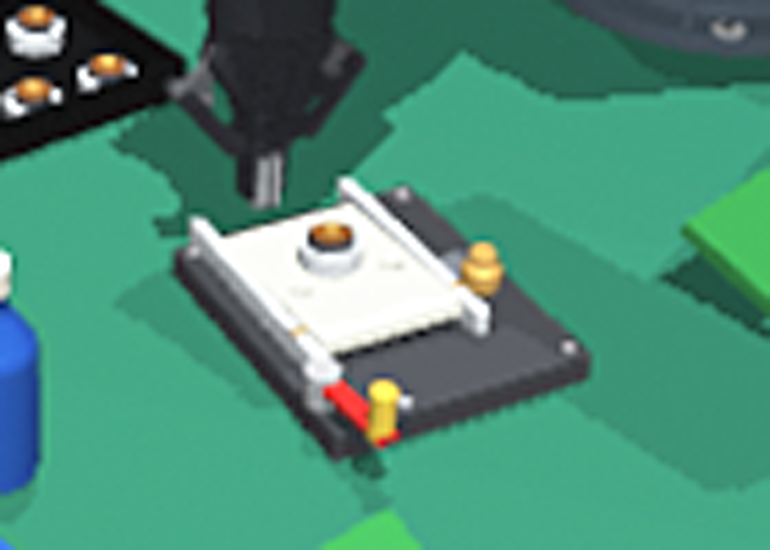

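View pics/d_w.png

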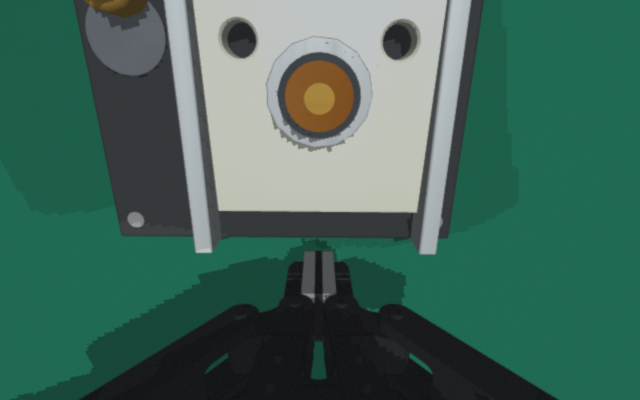

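```bash
python3 - <<'E'
from go import *
from rig import cams
c=cams.capture('wrist');s,p,Rt=st()
for L in(.06,.073,.086):
  for dy in(0,.011): print(L,dy,proj(c,p+Rt[:,0]*L+Rt[:,2]*dy), proj(c,p+Rt[:,0]*L-Rt[:,2]*dy))
E
```

```text
0.06 0 [[317.07150415 281.42946099]] [[317.07150415 281.42946099]]
0.06 0.011 [[317.10058103 301.76400926]] [[317.04099899 260.09605508]]
0.073 0 [[317.13986966 266.57302477]] [[317.13986966 266.57302477]]
0.073 0.011 [[317.16532087 285.73094925]] [[317.11326459 246.54654671]]
0.086 0 [[317.19865556 253.79832449]] [[317.19865556 253.79832449]]
0.086 0.011 [[317.22117235 271.89912416]] [[317.17519096 234.93560225]]
```

```bash
python3 -m pendant '[[[0.2,-0.1,-0.6],[0,0,0],-1],[[0.25,-0.1,-1.2],[0,0,0],-1],[[0.25,-0.1,-1.5],[0,0,0],-1],[[0.25,-0.1,-1.6],[0,0,0],-1]]'; python3 - <<'E'
from go import *
from rig import cams
show()
c=cams.capture('wrist');cv2.imwrite('pics/e_w.png',c['frame'])
E
```

```text
time: 4.03
ee_pos: [0.5102, 0.0623, 0.0973]
tcp_rot: [2.212, 1.568, 0.407]
wrist_force: [0.2, -0.3, -0.3]
width: 0.0002
t 4.03 tip fix mm [   0.3 -106.2   24.3] yaw_f 0.003 F_fix [ 0.3 -0.2 -0.3] w 0.0002 j [0.03 0.6  1.88 0.   0.66 0.26]
```

View pics/e_w.png

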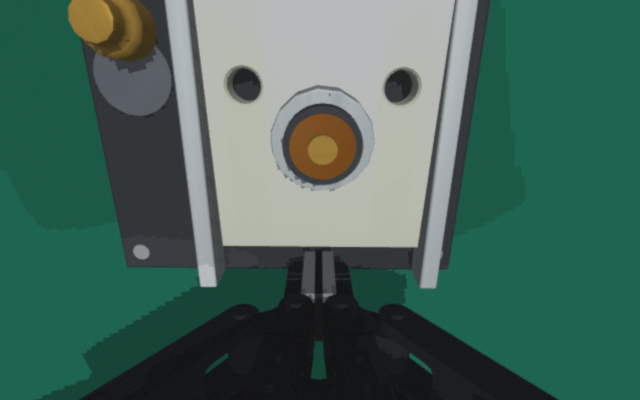

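```bash
python3 -m pendant '[[[0,0,-0.3],[0,0,0],-1],[[0,0,-0.6],[0,0,0],-1],[[0,0,-0.9],[0,0,0],-1],[[0,0,-1.2],[0,0,0],-1],[[0,0,-1.5],[0,0,0],-1],[[0,0,-1.8],[0,0,0],-1],[[0,0,-2.1],[0,0,0],-1],[[0,0,-2.4],[0,0,0],-1]]'; python3 - <<'E'
from go import *
from rig import cams
show()
c=cams.capture('wrist');cv2.imwrite('pics/f_w.png',c['frame'])
E
```

```text
time: 5.08
ee_pos: [0.5157, 0.0858, 0.0974]
tcp_rot: [2.218, 1.568, 0.413]
wrist_force: [-0.6, -2.1, -0.7]
width: -0.0
t 5.08 tip fix mm [  0.2 -82.1  24.4] yaw_f 0.003 F_fix [-0.1 -2.2 -0.7] w -0.0 j [0.08 0.61 1.86 0.   0.67 0.31]
```

View pics/f_w.png

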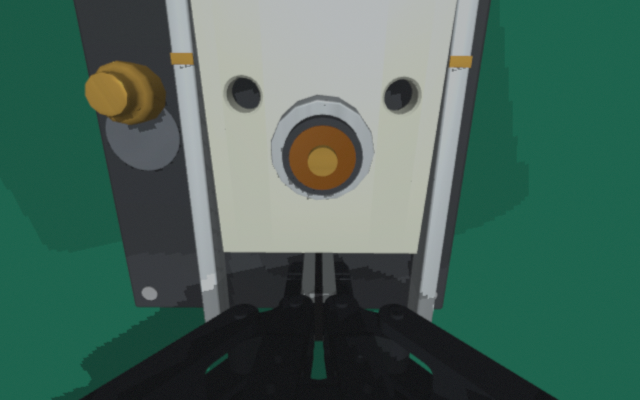

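```bash
python3 -m pendant '[[[0,0,-0.2],[0,0,0],-1],[[0,0,-0.4],[0,0,0],-1],[[0,0,-0.6],[0,0,0],-1],[[0,0,-0.8],[0,0,0],-1],[[0,0,-0.9],[0,0,0],-1],[[0,0,-1.0],[0,0,0],-1]]'; python3 - <<'E'
from go import *
from rig import cams
show()
c=cams.capture('wrist');cv2.imwrite('pics/g_w.png',c['frame'])
E
```

```text
time: 5.88
ee_pos: [0.5183, 0.096, 0.0975]
tcp_rot: [2.238, 1.567, 0.434]
wrist_force: [0.3, 1.1, 0.2]
width: 0.0001
t 5.88 tip fix mm [  0.3 -71.6  24.5] yaw_f 0.003 F_fix [0.  1.2 0.2] w 0.0001 j [0.09 0.62 1.85 0.   0.67 0.33]
```

View pics/g_w.png

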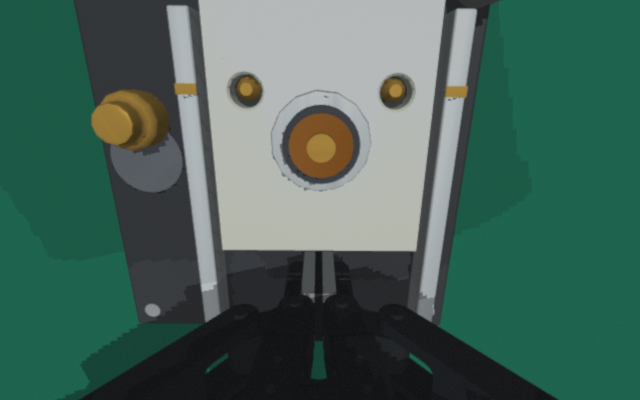

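```bash
python3 -m pendant '[[[0,0,0.5],[0,0,0],-1],[[0,0,1.5],[0,0,0],-1],[[-3,0,2.5],[0,0,0],-1],[[-9,0,3],[0,0,0],-1],[[-9.5,0,3],[0,0,0],-1],[[-9.5,0,3],[0,0,0],-1]]'; python3 - <<'E'
from go import *
from rig import cams
show()
c=cams.capture('scene');zoom(c,310,200,100,75,8,'pics/h_s.png');np.save('c_scene2.npy',c,allow_pickle=True)
c=cams.capture('wrist');cv2.imwrite('pics/h_w.png',c['frame']);np.save('c_wrist2.npy',c,allow_pickle=True)
E
```

```text
time: 6.68
ee_pos: [0.5108, 0.0662, 0.1924]
tcp_rot: [2.191, 1.567, 0.386]
wrist_force: [0.5, -0.4, -0.2]
width: -0.0001
t 6.67 tip fix mm [ 1.000e-01 -1.022e+02  1.194e+02] yaw_f 0.003 F_fix [ 0.6 -0.2 -0.2] w -0.0001 j [0.04 0.44 1.84 0.   0.86 0.27]
```

View pics/h_s.png

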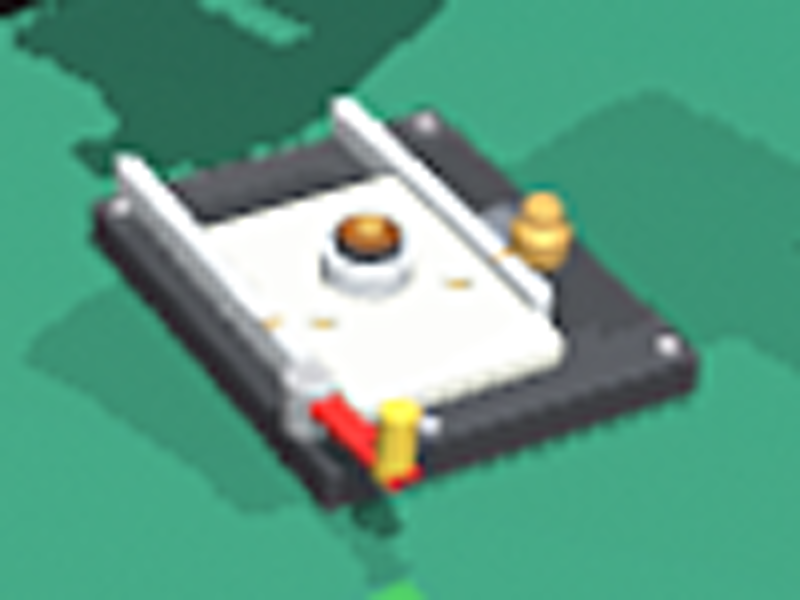

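View pics/h_w.png

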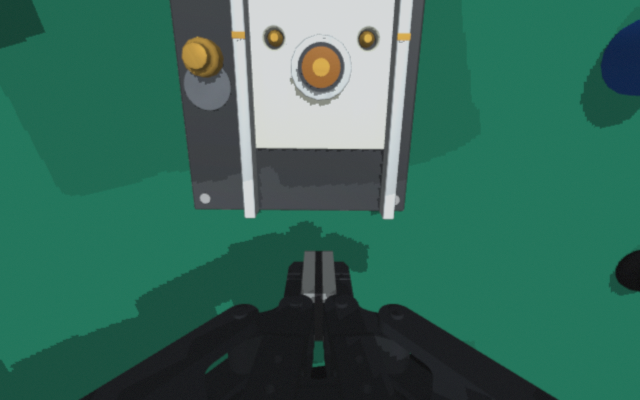

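```bash
python3 - <<'E'
from fit import *
c=np.load('c_scene2.npy',allow_pickle=True).item();q=np.load('c_wrist2.npy',allow_pickle=True).item()
fx=[.535,.1657,-.237]
for P in[(-45,60,30),(-45,60,20),(-45,60,35),(0,60,30),(0,60,35),(-45,-60,30),(45,-60,30),(60,50,41.5),(-98,78,20)]:
    u=proj(c,w(fx,P))[0];print(P,((u-[310,200]+.5)*8-.5).round(0), proj(q,w(fx,P))[0].round(1))
E
```

```text
(-45, 60, 30) [560. 341.] [241.7 -55.5]
(-45, 60, 20) [557. 362.] [245.2 -49. ]
(-45, 60, 35) [561. 330.] [239.8 -59. ]
(0, 60, 30) [459. 373.] [318.6 -55.2]
(0, 60, 35) [460. 362.] [318.6 -58.7]
(-45, -60, 30) [389. 178.] [254.1 148.5]
(45, -60, 30) [195. 233.] [381.9 148.8]
(60, 50, 41.5) [308. 376.] [425.1 -41.7]
(-98, 78, 20) [700. 351.] [154.1 -85.3]
```

```bash
python3 - <<'E'
from go import *
T=np.load('c_top.npy',allow_pickle=True).item()
P=unproj(T,(273,122),.13)[0];d=P[:2]-FX[:2];C,s=np.cos(FX[2]),np.sin(FX[2]);print('bottle',P,1e3*(C*d[0]+s*d[1]),1e3*(-s*d[0]+C*d[1]))
print(tf((90,103,120),-1.47),tf((40,0,140),-.8))
E
```

```text
bottle [0.75756435 0.10814843 0.13      ] 229.85533753978987 -3.6874753491047616
(array([ -0.14,   9.12, -20.49]), array([ 1.473e+00, -2.000e-03,  1.000e-03])) (array([ -2.16,   4.09, -10.21]), array([ 0.803, -0.002, -0.   ]))
```

```bash
python3 -m pendant '[[[-1,1,-2.3],[0.16,0,0],-1],[[-1.5,2,-4.6],[0.33,0,0],-1],[[-1.5,3,-6.9],[0.49,0,0],-1],[[-1.5,4,-9.2],[0.65,0,0],-1],[[-1.5,5,-11.5],[0.82,0,0],-1],[[-1.5,6,-13.8],[0.98,0,0],-1],[[-1.5,7,-16],[1.15,0,0],-1],[[-1,8,-18.3],[1.31,0,0],-1],[[-0.1,9.1,-20.5],[1.47,0,0],-1],[[-0.1,9.1,-20.5],[1.47,0,0],-1]]'; python3 - <<'E'
from go import *
from rig import cams
show();print(tf((90,103,44),-1.47))
c=cams.capture('top');zoom(c,205,150,120,100,6,'pics/i_t.png')
c=cams.capture('wrist');cv2.imwrite('pics/i_w.png',c['frame']);np.save('c_wrist3.npy',c,allow_pickle=True)
E
```

```text
time: 8.02
ee_pos: [0.6461, 0.2455, 0.1898]
tcp_rot: [-0.0, 1.568, 3.009]
wrist_force: [0.3, -0.2, -0.4]
width: -0.0003
t 8.03 tip fix mm [ 89.1 103.6 116.8] yaw_f -1.466 F_fix [ 0.3 -0.1 -0.4] w -0.0003 j [0.3  0.72 1.34 0.   1.08 2.  ]
(array([ 7.28,  0.07, -0.09]), array([ 0.004,  0.002, -0.   ]))
```

View pics/i_t.png

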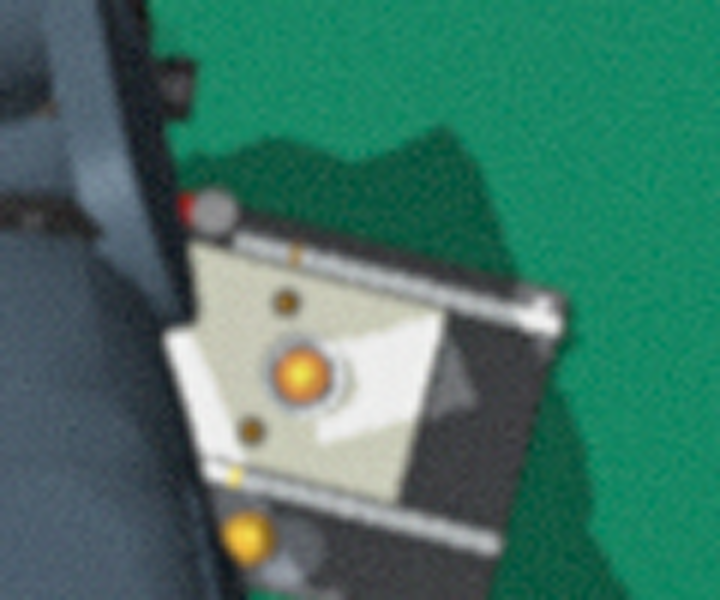

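View pics/i_w.png

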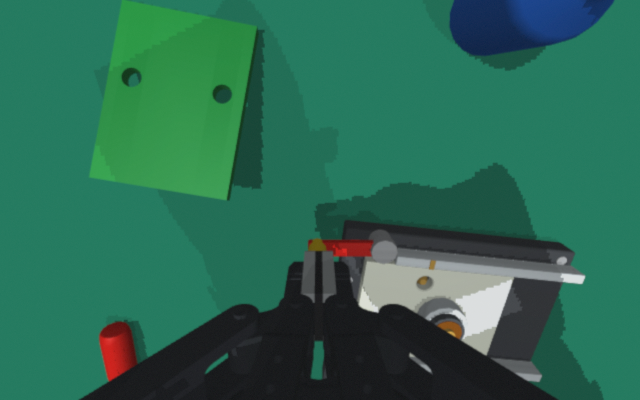

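```bash
python3 - <<'E'
from fit import *
from go import show,st
q=np.load('c_wrist3.npy',allow_pickle=True).item();fx=[.535,.1657,-.237]
def f(P):
    d=P[:2]-fx[:2];C,s=np.cos(fx[2]),np.sin(fx[2]);return np.round([1e3*(C*d[0]+s*d[1]),1e3*(-s*d[0]+C*d[1])],1)
print(proj(q,w(fx,(55,99,61.5))),proj(q,w(fx,(60,50,41.5))))
print(f(unproj(q,(317,245),.0615)[0]),f(unproj(q,(384,248),.0415)[0]))
s,p,Rt=st();print(proj(q,p+Rt[:,0]*.073))
E
```

```text
[[318.7036934  268.30980752]] [[384.83139488 254.42612187]]
[ 72.6 102. ] [65.2 51.5]
[[319.15227585 267.90743171]]
```

```bash
python3 - <<'E'
from fit import *
q=np.load('c_wrist3.npy',allow_pickle=True).item();fx=[.535,.1657,-.237]
print('kn base',proj(q,w(fx,(55,99,37.5))), 'bar end',proj(q,w(fx,(54,109,34))))
print('knob scene pred',(proj(S,w(fx,(55,99,61.5)))[0]-[310,200]+.5)*8,(proj(S,w(fx,(65,99,61.5)))[0]-[310,200]+.5)*8)
for P in((67,78,20),(67,-112,20),(51,10,36),(30,10,28)):print(P,proj(q,w(fx,P)))
zoom(q,270,200,160,120,5,'pics/j.png')
E
```

```text
kn base [[318.64853475 251.56934888]] bar end [[305.51049877 249.29868485]]
knob scene pred [396.71933776 406.32088832] [372.15359275 414.18834067]
(67, 78, 20) [[346.4641249  230.15997583]]
(67, -112, 20) [[577.24509759 252.75968131]]
(51, 10, 36) [[432.53726368 266.13751016]]
(30, 10, 28) [[423.68745504 283.46654145]]
```

View pics/j.png

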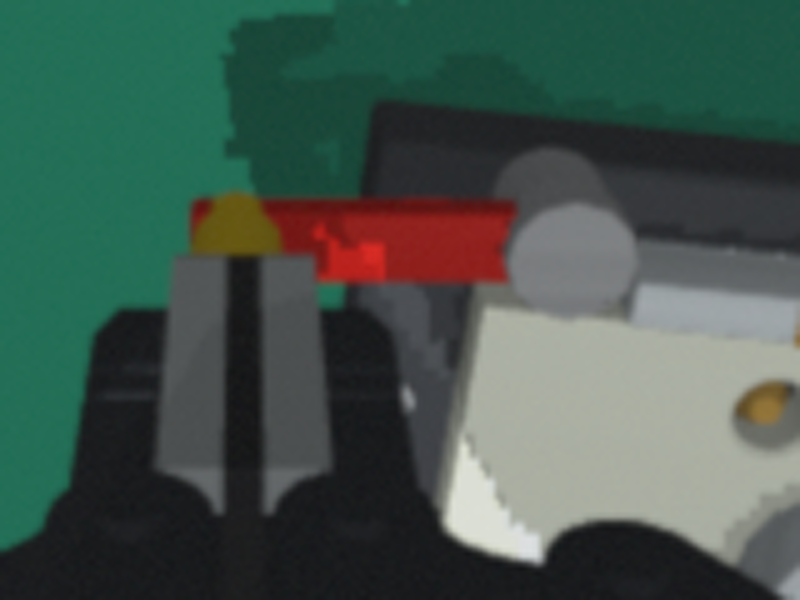

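```bash
python3 -m pendant '[[[4,0,0],[0,0,0],-1],[[6.5,0,0],[0,0,0],-1],[[7.3,0,0],[0,0,0],-1],[[7.3,0,0],[0,0,0],-1]]'; python3 - <<'E'
from go import *
from rig import cams
show()
for a,d in((.1,24),(.1,15),(.3,12),(.5,12),(.7,12),(.9,12),(1.1,12),(1.3,12),(1.5,12),(1.57,12)):
    print(a,tf((61+-50*np.sin(a)+d*np.cos(a),51+50*np.cos(a)+d*np.sin(a),44),a-1.57))
c=cams.capture('scene');zoom(c,290,170,140,100,5.5,'pics/k_s.png')
E
```

```text
time: 8.62
ee_pos: [0.6458, 0.2441, 0.1185]
tcp_rot: [-0.168, 1.569, 2.843]
wrist_force: [0.3, 0.1, 0.3]
width: 0.0001
t 8.62 tip fix mm [ 89.1 102.3  45.5] yaw_f -1.463 F_fix [0.2 0.2 0.3] w 0.0001 j [0.29 0.81 1.37 0.   0.96 1.99]
0.1 (array([ 0.16, -0.19,  0.92]), array([0.007, 0.001, 0.   ]))
0.1 (array([ 0.16, -0.2 ,  1.82]), array([0.007, 0.001, 0.   ]))
0.3 (array([ 0.16, -0.34,  3.14]), array([-0.193,  0.001,  0.   ]))
0.5 (array([ 0.16, -0.29,  4.16]), array([-0.393,  0.001,  0.001]))
0.7 (array([ 0.16, -0.02,  5.15]), array([-0.593,  0.001,  0.001]))
0.9 (array([0.16, 0.43, 6.08]), array([-0.793,  0.001,  0.001]))
1.1 (array([0.16, 1.06, 6.89]), array([-0.993,  0.001,  0.001]))
1.3 (array([0.16, 1.83, 7.56]), array([-1.193e+00,  1.000e-03,  1.000e-03]))
1.5 (array([0.16, 2.73, 8.06]), array([-1.393e+00,  1.000e-03,  1.000e-03]))
1.57 (array([0.16, 3.06, 8.2 ]), array([-1.463e+00,  1.000e-03,  1.000e-03]))
```

View pics/k_s.png

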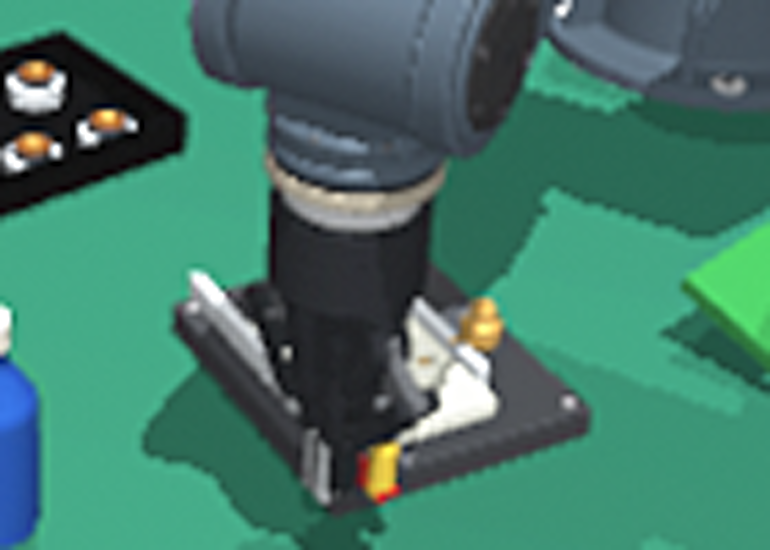

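```bash
python3 -m pendant '[[[0,-0.2,0.9],[0,0,0],-1],[[0,-0.2,1.6],[0,0,0],-1],[[0,-0.25,2.1],[-0.1,0,0],-1],[[0,-0.3,2.7],[-0.19,0,0],-1],[[0,-0.3,3.3],[-0.29,0,0],-1],[[0,-0.3,3.8],[-0.39,0,0],-1],[[0,-0.15,4.3],[-0.5,0,0],-1],[[0,0,4.8],[-0.59,0,0],-1],[[0,0.15,5.2],[-0.69,0,0],-1],[[0,0.2,5.7],[-0.79,0,0],-1]]'; python3 - <<'E'
from go import *
from rig import cams
show()
for d in(16,18):
  for a in (.9,1.0,1.1,1.2,1.3,1.4,1.5,1.57):
    print(d,a,tf((61+-50*np.sin(a)+d*np.cos(a),51+50*np.cos(a)+d*np.sin(a),45),a-1.57))
c=cams.capture('scene');zoom(c,290,170,140,100,5.5,'pics/l_s.png')
c=cams.capture('wrist');cv2.imwrite('pics/l_w.png',c['frame'])
E
```

```text
time: 9.93
ee_pos: [0.589, 0.2499, 0.1199]
tcp_rot: [-2.926, 1.569, 0.88]
wrist_force: [1.6, 0.3, -0.3]
width: -0.0004
t 9.93 tip fix mm [32.8 94.6 46.9] yaw_f -0.67 F_fix [ 1.4  0.7 -0.3] w -0.0004 j [0.33 0.73 1.53 0.   0.88 1.23]
16 0.9 (array([ 0.19, -0.08,  0.05]), array([ 0.   , -0.001,  0.   ]))
16 1.0 (array([ 0.19, -0.22,  0.56]), array([-0.1  , -0.001,  0.   ]))
16 1.1 (array([ 0.19, -0.3 ,  1.08]), array([-0.2  , -0.001,  0.   ]))
16 1.2 (array([ 0.19, -0.33,  1.6 ]), array([-0.3  , -0.001,  0.   ]))
16 1.3 (array([ 0.18, -0.31,  2.13]), array([-0.4  , -0.001,  0.   ]))
16 1.4 (array([ 0.18, -0.24,  2.65]), array([-0.5  , -0.001, -0.   ]))
16 1.5 (array([ 0.18, -0.11,  3.16]), array([-0.6  , -0.001, -0.   ]))
16 1.57 (array([0.18, 0.  , 3.5 ]), array([-0.67 , -0.001, -0.   ]))
18 0.9 (array([ 0.19, -0.08, -0.15]), array([ 0.   , -0.001,  0.   ]))
18 1.0 (array([ 0.19, -0.24,  0.36]), array([-0.1  , -0.001,  0.   ]))
18 1.1 (array([ 0.19, -0.34,  0.88]), array([-0.2  , -0.001,  0.   ]))
18 1.2 (array([ 0.19, -0.39,  1.41]), array([-0.3  , -0.001,  0.   ]))
18 1.3 (array([ 0.18, -0.39,  1.94]), array([-0.4  , -0.001,  0.   ]))
18 1.4 (array([ 0.18, -0.33,  2.47]), array([-0.5  , -0.001, -0.   ]))
18 1.5 (array([ 0.18, -0.23,  2.99]), array([-0.6  , -0.001, -0.   ]))
18 1.57 (array([ 0.18, -0.12,  3.35]), array([-0.67 , -0.001, -0.   ]))
```

View pics/l_s.png

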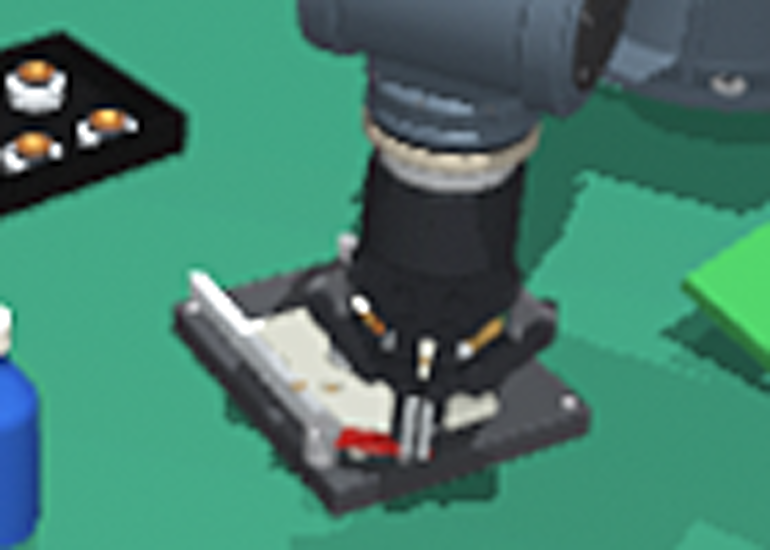

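View pics/l_w.png

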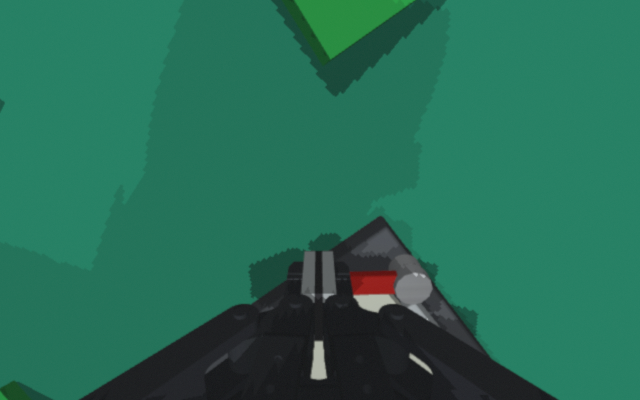

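```bash
python3 -m pendant '[[[0.1,-0.2,0.5],[-0.1,0,0],-1],[[0.1,-0.3,1.0],[-0.2,0,0],-1],[[0.1,-0.35,1.5],[-0.3,0,0],-1],[[0.1,-0.35,2.0],[-0.4,0,0],-1],[[0.1,-0.3,2.5],[-0.5,0,0],-1],[[0.1,-0.2,2.9],[-0.6,0,0],-1],[[0.1,-0.1,3.2],[-0.67,0,0],-1],[[0.1,-0.1,3.35],[-0.67,0,0],-1]]'; python3 - <<'E'
from go import *
show()
E
```

```text
time: 11.02
ee_pos: [0.5617, 0.2302, 0.119]
tcp_rot: [2.841, 1.569, 1.029]
wrist_force: [0.6, 1.9, -0.4]
width: 0.0001
t 11.03 tip fix mm [10.8 69.  46. ] yaw_f -0.004 F_fix [ 0.1  2.  -0.4] w 0.0001 j [0.31 0.69 1.62 0.   0.83 0.55]
```

```bash
python3 -m pendant '[[[0,0,0.1],[0,0,0],-1],[[0,0,0.2],[0,0,0],-1],[[0,0,0.2],[0,0,0],-1]]'; python3 -c "from go import *;show()"
```

```text
time: 11.4
ee_pos: [0.5616, 0.2296, 0.1192]
tcp_rot: [2.758, 1.566, 0.943]
wrist_force: [2.4, 11.2, -4.3]
width: 0.0001
t 11.4 tip fix mm [11.  68.6 46.2] yaw_f -0.007 F_fix [-0.3 11.4 -4.3] w 0.0001 j [0.31 0.68 1.63 0.   0.83 0.55]
```

```bash
python3 -m pendant '[[[0,0,-0.5],[0,0,0],-1],[[0,0,-1.5],[0,0,0],-1],[[-3,0,-4],[0,0,0],-1],[[-8,0,-8],[0,0,0],-1],[[-12,0,-13],[0,0,0],-1],[[-15,0,-18],[0,0,0],-1],[[-15,0,-18],[0,0,0],-1]]'; python3 - <<'E'
from go import *
from rig import cams
show()
c=cams.capture('scene');zoom(c,310,200,100,75,8,'pics/m_s.png');cv2.imwrite('pics/m_sf.png',c['frame'])
c=cams.capture('top');zoom(c,205,165,110,100,6,'pics/m_t.png')
E
```

```text
time: 12.28
ee_pos: [0.6049, 0.4074, 0.2727]
tcp_rot: [2.548, 1.561, 0.736]
wrist_force: [-0.5, -0.9, -0.8]
width: -0.0003
t 12.28 tip fix mm [ 11.6 252.  199.7] yaw_f -0.005 F_fix [-0.3 -1.  -0.8] w -0.0003 j [0.53 0.71 1.15 0.   1.27 0.77]
```

View pics/m_s.png

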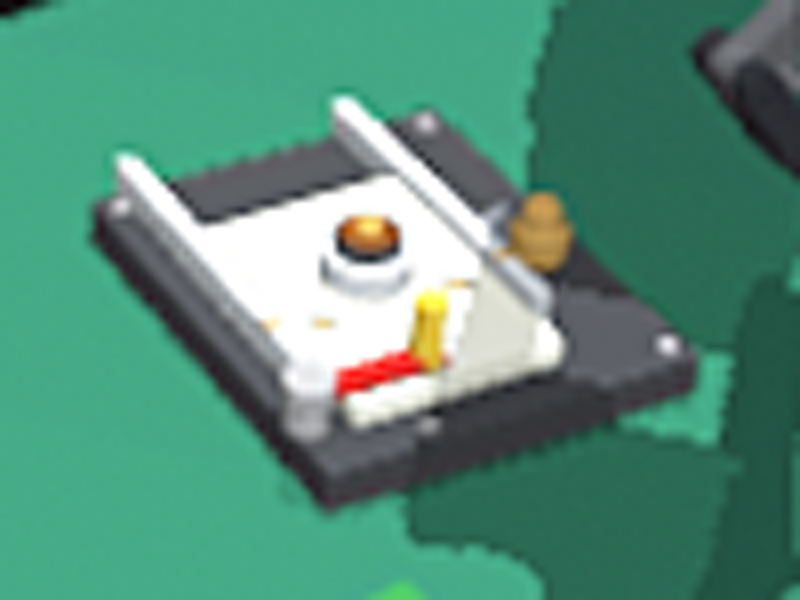

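View pics/m_t.png

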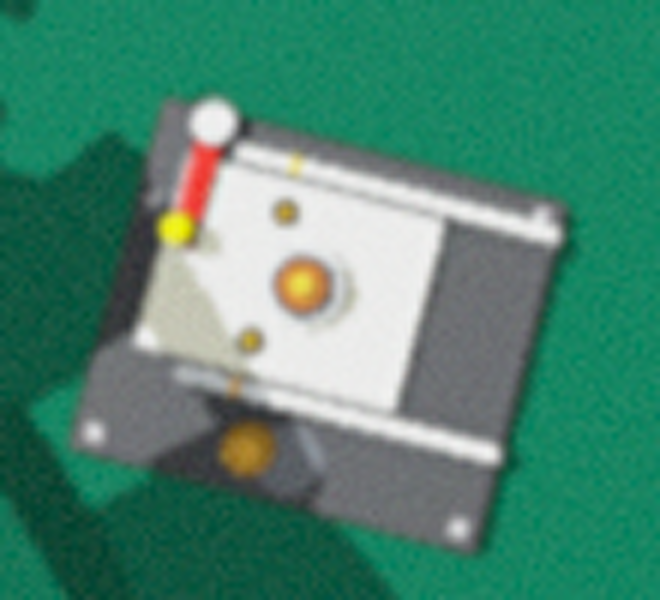

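View pics/m_sf.png

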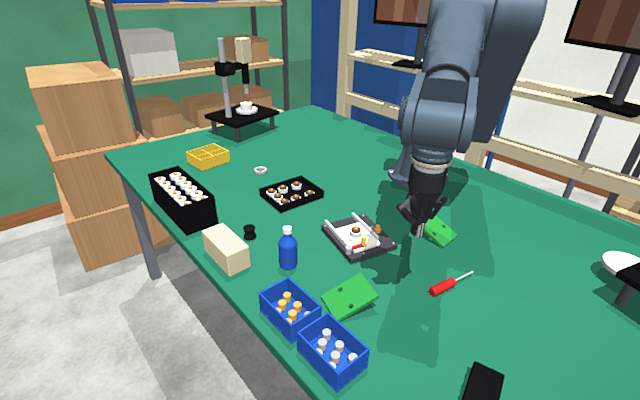

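```bash
python3 - <<'E'
from fit import *
fx=[.535,.1657,-.237]
a=unproj(T,zt(176,229),.0615)[0];b=unproj(T,zt(213,122),.0415)[0];d=(a-b)[:2];print(np.linalg.norm(d),np.arctan2(d[1],d[0])-fx[2]-np.pi/2)
for P in((10,50,61.5),(14.5,60,61.5)):
    print((proj(T,w(fx,P))[0]-[205,165]+.5)*6,(proj(S,w(fx,P))[0]-[310,200]+.5)*8)
E
```

```text
0.050855486450897575 1.5673710098736602
[176.29802941 228.48355128] [429.22826653 296.76313993]
[156.89892632 212.90142946] [433.79344192 314.84988636]
```

Latch reads 1.567 rad, the plate is seated, and the robot is clear, so I'm handing in.

```bash
python3 -c "
from rig import ctrl
print(ctrl.hand_in())"
```

```text
the job is handed in; nothing more can be done
None
```

The plate is seated flat over both pins and the red latch is round to its stop. I handed the job in at about 12.4 s of the 48 s allowed.

- **Plate:** I pushed its low edge about 33 mm along +y with the shut fingertips, at about 2 N in the last reading while it slid. Afterwards both brass pins showed in the holes. In the scene view the plate's visible +y corner was within about 1 mm of where a flat, seated plate should put it.
- **Latch:** I pushed the knob round from its outer side until the force rose from 2 to 11 N within 0.4 mm, which I took as the stop. The top camera then gave 1.567 rad with the knob 51 mm from the pivot (50 mm expected). The knob's position in the scene view agreed.
- **Bystanders:** In the last pictures the cap, tray, bottle and other things looked to be where they were. I checked this by eye only. No contact forces showed other than the two pushes.
- **Disagreement:** The wrist camera placed the fixture about 2 mm off the top and scene cameras. That is within the stated calibration, and I allowed for it in the pushes.

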